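# Tip the tea carton down and push it home into its bay

### The arm

A 6-joint arm with a two-finger parallel gripper is mounted at the origin on a cart in front of the work surface, level with it; the furniture and walls round the work are solid. World frame = base frame: x ahead of the robot, y to its left, z up, the work surface at z = 0. Lengths are in m, angles in rad, forces in N, time in s.
With the tool pointing down it reaches from about 0.225 to 0.875 m from the base axis. Payload 3.4 kg.
Tool frame: the origin (TCP) lies at the very end of the fingers, on their centre line; the grasp point (between the pads) lies 19 mm behind it (manip.pinch_z is the distance from the TCP to the grasp point, in m); z points along the fingers, y is the line along which they close (so a half turn about z gives the same grasp; the last joint's range is limited). The gripper opens to 85 mm and grips with 20 to 120 N. Pads are 22 mm wide; open, the fingers measure 114 mm over their backs; the gripper's body (76 mm by 85 mm) begins 54 mm behind the grasp point. The pads swing forward as they close: fully open they stand 13 mm farther back than shut.
Start: joints at [1.201, 0.276, 1.505, -0, 1.361, -0.121], TCP at [0.142, 0.557, 0.231] pointing down, gripper open.
Joint ranges: [-2.89, 2.89], [-0.75, 2.08], [0.22, 2.7], [-1.18, 4.32], [0.11, 2.71], [-2.7, 2.7]. Speed limits (rad/s): [2.57, 2.57, 3.14, 3.14, 3.14, 3.14].

### API

Orientations are given as a unit quaternion [w, x, y, z].
In Python, from rig import manip gives the robot as it stands. The module is installed in compiled form; this text tells all that it offers.
- The arm moves only by the shell command python3 -m jog 'ROWS' [FORCE]. ROWS is JSON, a list of rows, each an object of numbers: "dx", "dy", "dz": the shift along the tool's x, y, z each as a share of 25 cm, from -1 to 1; "ax", "ay", "az": the turn, a rotation vector about the tool's x, y, z each as a share of 90 degrees, from -1 to 1; "grip": the opening, from -1 (shut) to 1 (fully open), so that 0 is half open. A call has 1 to 5 rows; each row is the pose to reach, as a shift and turn from the pose commanded when the call began, along the tool's axes at that moment; what a row does not reach only later rows make up. A row lasts 1/12 s, in which the tool goes at most 41.7 mm and 7.16 degrees, less where a joint would pass 70% of its speed; a pose out of reach is approached as far as the arm can. A call with a number of a shift or a turn outside -1 to 1 is refused whole. A call with a gripper value outside its range is refused whole. The fingers move at their own pace and stop on an object; FORCE is the grip in N (left out, the last holds). Time passes only in rows, so rows that repeat a pose let the fingers close. It gives the time, the measured TCP pose, the force, the opening and the grip force at its end, in the units of the state.
- manip.get_state(): the state, without advancing time (a new reading comes with each control period).
- manip.get_image(name): name is "scene" or "side" or "wrist"; returns a dict with "img" (480x640x3 uint8, red, green, blue), "mtx" (3x3 intrinsics, pixels), "world_to_cam" (4x4, takes a point from world to camera coordinates); the wrist camera has in their place "T_tool_cam" (4x4, takes a point from camera to tool coordinates, whose origin is the TCP and whose axes are the flange's). Camera axes: x right, y down, z forward; pixel columns grow to the right and rows downward; lengths in m; the calibration is good to about 2 mm. A picture is of the moment at which its call begins: read the wrist's pose just before it. There is no depth.
- manip.sign_off(): hands the job in; it is judged then, once.
The state is a dict: "clock": time; "qpos": joint angles; "qd": joint speeds; "effort": joint torques, N m; "position": TCP position; "ee_rot": TCP orientation; "contact_force": force on the tool from outside, world axes, zero at the start; "moment": the same for the moment, N m; "width": finger opening in m; "gripper_force": force on a finger pad.
Only numpy, scipy, OpenCV 4.12 (cv2) and the standard library are available. Lean on these libraries where they do the work, as an engineer would, in place of code of your own. Each camera call takes 0.05 s, during which the arm holds its last target. There are 200 camera calls.

### The job

The tea carton has been left standing on its end in front of the open bay of the wooden organizer. Push it over towards the organizer so that it lies on its base with the lid face up, on the worktop in front of the bay, and then push it end-on along the worktop fully home into the empty bay, until it meets the back board. Only push it with the fingers, never pick it up, and leave the spice jars, the salt shaker and the mug where they stand.

Things in the scene. Friction and masses are not known exactly. Their poses are not given: they have to be found in the camera images.
- tea_carton: Green and white tea carton, a rigid block 68 (own x) x 122 (own y) x 74 (own z) mm, about 0.2 kg. Origin: centre of its base, a 68 x 122 face; own +z runs from base to lid face. At the start it stands on a 68 x 74 end, 122 mm tall, +y up, base towards the organizer, lid face away from it. Once tipped onto its base it is 74 mm high with +y towards the organizer.
- carton_centre (a point): Centre of the carton's volume: 37 mm from the base, 61 mm from either end. While the carton stands, a push on its lid face near the top (about 95 mm up) tips it about its lower edge without sliding; it is past balance at 31 degrees and drops onto its base.
- organizer: Fixed light-wood organizer with two bays, open at front and bottom: things slide in on the worktop itself. Origin: on the worktop, on the centre line of the wide empty bay, at the inner face of its back board. Own +x points into the bay, +y to the narrow bay with the spice jars. The empty bay is 84 mm wide; a carton fully home has its centre at x = -61 mm, its near end at x = -122 mm.
- bay_mouth (a point): On the worktop, on the empty bay's centre line, at its mouth: organizer x = -117 mm; mouth 118 mm wide. Walls, 8 mm thick and 50 mm high, run straight from x = 0 to -85 mm, then flare out by 30 degrees to the mouth; back board 62 mm high. The carton starts with its centre 0.18 to 0.22 m in front of the mouth, within 20 mm of the centre line, turned up to 0.15 rad.
- jar_a: Red-capped spice jar, 45 mm across, 106 mm high, at the back of the narrow bay. Origin at the centre of its underside.
- jar_b: Red-capped spice jar like the other, nearer the front of the narrow bay. Origin at the centre of its underside.
- salt: Grey salt shaker, 44 mm across, 90 mm high, beside the carton on the far side. Origin at the centre of its underside.
- mug: Green mug, 86 mm across, 118 mm with its handle, 96 mm high, beside the carton's path on the far side. Origin at the centre of its underside.

How it is judged:
On the way, in this order (a step that is already met when the one before it is completed fails the run):
1. the carton lies on its base, lid face up, on the worktop in front of the organizer, not yet home (angle between tea_carton's own z axis and vertical below 0.08 rad and height (world z) of carton_centre below 0.042 m and x of carton_centre in the frame of organizer below -0.1 m), for 0.2 s.
2. the carton is home in the bay (angle between tea_carton's own z axis and vertical below 0.08 rad and x of carton_centre in the frame of organizer between -0.068 and -0.05 m and y of carton_centre in the frame of organizer between -0.014 and 0.014 m and height (world z) of carton_centre below 0.042 m and angle between the y axis of tea_carton and the x axis of organizer, either way round below 0.17 rad), for 0.2 s.
At the end, for the whole second after the job is handed in: The carton lies at rest on its base, lid face up (tilt under 0.08 rad), in the empty bay between its walls (within 14 mm of the centre line, turned less than 0.17 rad from it), its end within 7 mm of the back board (all of step 2 and linear speed of tea_carton below 0.01 m/s); the robot touches nothing.
It fails at once if the carton is lifted off the worktop (height (world z) of carton_centre above 0.082 m or (angle between tea_carton's own z axis and vertical below 0.1 rad and height (world z) of carton_centre above 0.052 m)).
It fails at once if the rear spice jar is moved more than 20 mm or tipped (distance of jar_a from where it was at the start of the episode above 0.02 m or angle between jar_a's own z axis and vertical above 0.3 rad).
It fails at once if the front spice jar is moved more than 20 mm or tipped (distance of jar_b from where it was at the start of the episode above 0.02 m or angle between jar_b's own z axis and vertical above 0.3 rad).
It fails at once if the salt shaker is moved more than 20 mm or tipped (distance of salt from where it was at the start of the episode above 0.02 m or angle between salt's own z axis and vertical above 0.3 rad).
It fails at once if the mug is moved more than 20 mm or tipped (distance of mug from where it was at the start of the episode above 0.02 m or angle between mug's own z axis and vertical above 0.3 rad).
It also fails if it takes over 48 s, if anything falls off the work surface, if the arm or the gripper's body presses on something with over 40 N, if the wrist force passes 120 N, or if a joint passes its speed limit or range.

## Working session

There is one attempt and no reset: what is moved stays moved. The work goes in short steps, Python scripts to look and compute and a shell command to move; the robot and the scene stay as the last step left them, time stands still between calls to the robot, and variables do not carry over. Pictures are saved under pics/ and viewed, at most 10 in all, crops included, and the job is handed in when it is done.

```bash
mkdir -p pics; cat > h.py <<'E'
import numpy as np,cv2
from rig import manip
def grab(n,f):
    d=manip.get_image(n); cv2.imwrite('pics/'+f,d['img'][:,:,::-1]); np.savez('pics/'+f+'.npz',**{k:np.array(v) for k,v in d.items()}); return d
def ray(d,uv,z):
    M=np.array(d['world_to_cam']);R=M[:3,:3];c=-R.T@M[:3,3]
    v=R.T@np.linalg.inv(d['mtx'])@np.array([uv[0],uv[1],1.]); return c+v*(z-c[2])/v[2]
def proj(d,p):
    M=np.array(d['world_to_cam']);q=np.array(d['mtx'])@(M[:3,:3]@np.array(p)+M[:3,3]);return q[:2]/q[2]
E
python3 - <<'E'
from h import *
for n in('scene','side'):
    d=grab(n,n+'0.png');M=np.array(d['world_to_cam']);print(n,-M[:3,:3].T@M[:3,3])
print(manip.get_state())
E
```

```text
scene [0.24020747 0.70107248 0.62527711]
side [ 0.07902813 -0.70713268  0.55461453]
{'clock': 0.1, 'qpos': array([ 1.20101552e+00,  2.76551530e-01,  1.50596697e+00,  1.50549376e-05,
        1.36071135e+00, -1.21002758e-01]), 'qd': array([ 0.00129057, -0.00349404, -0.00390144, -0.00058849,  0.00240005,
       -0.00185876]), 'effort': array([-3.26487100e-05, -4.17703664e+01, -2.46404815e+01, -1.64206449e-04,
        6.03713168e-03, -1.61575082e-05]), 'position': array([0.14141344, 0.55687335, 0.2305307 ]), 'ee_rot': array([-2.06007818e-04,  1.24070024e-01,  9.92273127e-01, -7.92288081e-04]), 'contact_force': array([ 0.02827321, -0.21198177,  0.10854626]), 'moment': array([ 0.00030733,  0.01485374, -0.00408159]), 'gripper_force': 0.0, 'width': 0.08540726080689363}
```

View pics/scene0.png

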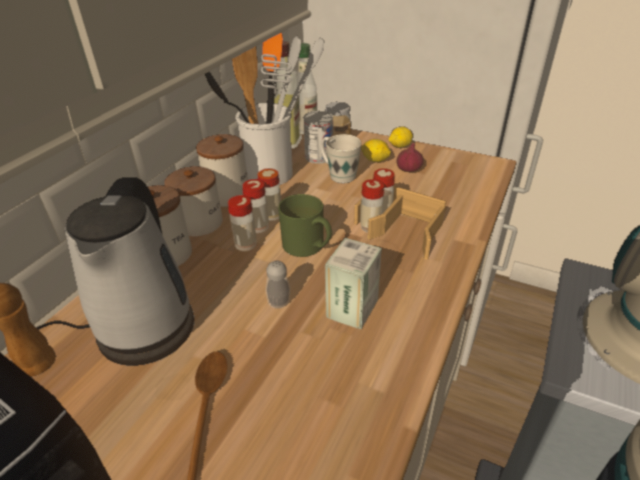

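View pics/side0.png

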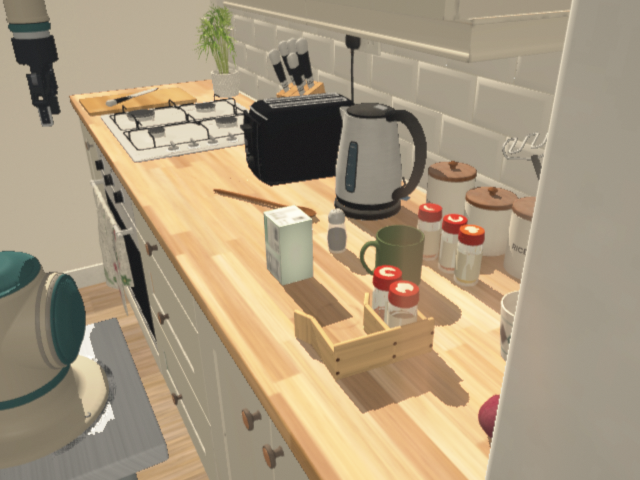

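The scene view shows the carton at about (353,283), lid face towards the camera. The bay mouth is at about (400,240), the salt shaker at (277,285) and the mug at (303,225). Next I'll enlarge both views to pick corners.

```bash
python3 - <<'E'
import cv2,numpy as np
a=cv2.imread('pics/scene0.png')[170:340,315:455];b=cv2.imread('pics/side0.png')[195:380,255:440]
f=lambda i,s:cv2.resize(i,None,fx=s,fy=s,interpolation=cv2.INTER_CUBIC)
a=f(a,3);b=f(b,2);o=np.zeros((510,800,3),np.uint8);o[:510,:420]=a;o[:370,425:795]=b
cv2.imwrite('pics/c0.png',o)
E
```

```text
(no output)
```

View pics/c0.png

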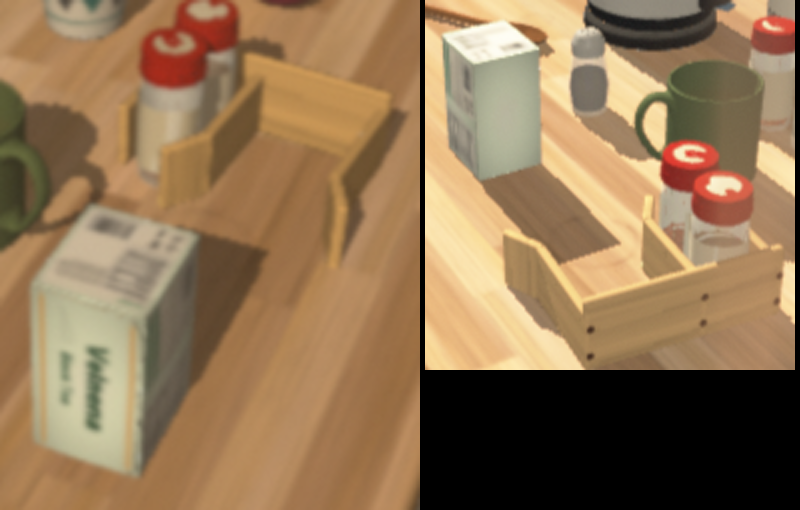

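```bash
cat > m.py <<'E'
from h import *
L=lambda f:dict(np.load('pics/'+f+'.npz'))
s=L('scene0.png');b=L('side0.png')
S=lambda u,v,z:ray(s,(315+u/3,170+v/3),z).round(4)[:2]
B=lambda u,v,z:ray(b,(255+(u-425)/2,195+v/2),z).round(4)[:2]
for n,p in dict(FL=(33,285),FR=(140,325),BR=(200,235),BL=(90,205)).items(): print('top',n,S(*p,.122))
print('bot FL,FR',S(35,440,0),S(140,475,0))
for p in [(446,36),(478,64),(540,50),(503,20)]: print('side top',B(*p,.122))
print('side bot',B(483,178,0),B(540,163,0))
print('org scene: Rmouth top/bot',S(340,195,.05),S(335,267,0),'Lmouth',S(162,150,.05),S(165,206,0),'knee',S(210,130,.05),S(262,82,.05),'back top',S(246,55,.062),S(390,95,.062))
print('org side: back outer top',B(583,306,.062),B(782,250,.062),'bot',B(588,367,0),B(782,304,0),'mouth',B(507,233,.05),'knee',B(535,247,.05))
print('dots',B(590,330,.04),B(705,297,.04),B(780,275,.04))
E
python3 m.py
```

```text
top FL [0.4962 0.1814]
top FR [0.4344 0.1866]
top BR [0.4323 0.107 ]
top BL [0.4966 0.1075]
bot FL,FR [0.499  0.1767] [0.4346 0.176 ]
side top [0.4353 0.1653]
side top [0.4362 0.0987]
side top [0.4957 0.097 ]
side top [0.496  0.1716]
side bot [0.44   0.1082] [0.4982 0.1058]
org scene: Rmouth top/bot [ 0.3934 -0.0526] [ 0.3878 -0.0424] Lmouth [ 0.514  -0.0513] [ 0.5117 -0.0567] knee [ 0.4931 -0.0861] [ 0.4803 -0.1563] back top [ 0.4967 -0.1668] [ 0.3913 -0.1588]
org side: back outer top [ 0.3886 -0.1671] [ 0.549  -0.1821] bot [ 0.3961 -0.1614] [ 0.5632 -0.1724] mouth [ 0.3893 -0.0473] knee [ 0.3996 -0.0744]
dots [ 0.3935 -0.1685] [ 0.4848 -0.1773] [ 0.5486 -0.183 ]
```

```bash
cat > go.py <<'E'
# go.py x y z yaw : shares from current pose to TCP there, pointing down, tool y at angle yaw
import sys;from h import *;from scipy.spatial.transform import Rotation as Ro
def go(x,y,z,a):
    st=manip.get_state();q=st['ee_rot'];R=Ro.from_quat([q[1],q[2],q[3],q[0]])
    c,s_=np.cos(a),np.sin(a);T=Ro.from_matrix(np.array([[-s_,c,0],[c,s_,0],[0,0,-1]]))
    if 1:
        X=np.cross([c,s_,0],[0,0,-1]);T=Ro.from_matrix(np.c_[X,[c,s_,0],[0,0,-1]])
    d=R.inv().apply(np.array([x,y,z])-st['position']);r=(R.inv()*T).as_rotvec()
    print('pos',st['position'].round(4),'d',(d/.25).round(3),'a',(r/(np.pi/2)).round(3),'F',st['contact_force'].round(1),'w',st['width'].round(3),'t',st['clock'])
if __name__=='__main__': go(*map(float,sys.argv[1:]))
E
python3 - <<'E'
from m import *
P=lambda u,v,z:ray(s,(u,v),z).round(3)[:2]
print('salt',P(278,300,0),P(277,265,.09),'mug top',P(280,203,.096),P(325,203,.096),P(302,213,.096),'handle',P(331,233,.05),P(331,245,.02))
O=np.array([.4397,-.165]);ex=np.array([-.094,-.9956]);ey=np.array([.9956,-.094])
D=np.array([.4655,.141])-O;print('carton org',D@ex,D@ey)
from go import go;go(.4655,.225,.2,-.015)
E
```

```text
top FL [0.4962 0.1814]
top FR [0.4344 0.1866]
top BR [0.4323 0.107 ]
top BL [0.4966 0.1075]
bot FL,FR [0.499  0.1767] [0.4346 0.176 ]
side top [0.4353 0.1653]
side top [0.4362 0.0987]
side top [0.4957 0.097 ]
side top [0.496  0.1716]
side bot [0.44   0.1082] [0.4982 0.1058]
org scene: Rmouth top/bot [ 0.3934 -0.0526] [ 0.3878 -0.0424] Lmouth [ 0.514  -0.0513] [ 0.5117 -0.0567] knee [ 0.4931 -0.0861] [ 0.4803 -0.1563] back top [ 0.4967 -0.1668] [ 0.3913 -0.1588]
org side: back outer top [ 0.3886 -0.1671] [ 0.549  -0.1821] bot [ 0.3961 -0.1614] [ 0.5632 -0.1724] mouth [ 0.3893 -0.0473] knee [ 0.3996 -0.0744]
dots [ 0.3935 -0.1685] [ 0.4848 -0.1773] [ 0.5486 -0.183 ]
salt [0.595 0.177] [0.586 0.182] mug top [0.668 0.028] [ 0.589 -0.008] [0.614 0.04 ] handle [0.565 0.018] [0.565 0.018]
carton org -0.3070788 -0.0030775199999999534Traceback (most recent call last):
  File "<stdin>", line 6, in <module>
  File "go.py", line 9, in go
    print('pos',st['position'].round(4),'d',(d/.25).round(3),'a',(r/(np.pi/2)).round(3),'F',st['contact_force'].round(1),'w',st['width'].round(3),'t',st['clock'])
                                                                                                                             ^^^^^^^^^^^^^^^^^
AttributeError: 'float' object has no attribute 'round'
```

```bash
sed -i "s/st\['width'\].round(3)/round(st['width'],3)/" go.py; python3 go.py .4655 .225 .2 -.015
```

```text
pos [0.1414 0.5569 0.2305] d [-1.583 -0.967  0.123] a [-0.001  0.001  0.851] F [ 0.  -0.2  0.1] w 0.085 t 0.1
```

```bash
python3 -m jog '[{"dx":-0.7,"dy":-0.43,"az":0.38,"grip":-0.3},{"dx":-0.7,"dy":-0.43,"az":0.38,"grip":-0.3},{"dx":-0.7,"dy":-0.43,"az":0.38,"grip":-0.3},{"dx":-0.7,"dy":-0.43,"az":0.38,"grip":-0.3},{"dx":-0.7,"dy":-0.43,"az":0.38,"grip":-0.3}]' 30; python3 go.py .4655 .225 .2 -.015
```

```text
pos [0.1414 0.5569 0.2305] d [-1.583 -0.967  0.123] a [-0.001  0.001  0.851] F [ 0.  -0.2  0.1] w 0.085 t 0.1schema error: expected keys dx, dy, dz, ax, ay, az, grip
```

```bash
python3 -m jog '[{"dx":-0.7,"dy":-0.43,"dz":0,"ax":0,"ay":0,"az":0.38,"grip":-0.3},{"dx":-0.7,"dy":-0.43,"dz":0,"ax":0,"ay":0,"az":0.38,"grip":-0.3},{"dx":-0.7,"dy":-0.43,"dz":0,"ax":0,"ay":0,"az":0.38,"grip":-0.3},{"dx":-0.7,"dy":-0.43,"dz":0,"ax":0,"ay":0,"az":0.38,"grip":-0.3},{"dx":-0.7,"dy":-0.43,"dz":0,"ax":0,"ay":0,"az":0.38,"grip":-0.3}]' 30; python3 go.py .4655 .225 .2 -.015
```

```text
clock: 0.52
position: [0.2855, 0.4081, 0.2309]
ee_rot: [0.0, 0.413, 0.911, -0.0]
contact_force: [0.7, 0.4, 0.8]
width: 0.0298
gripper_force: 0.0
pos [0.2855 0.4081 0.2309] d [-1.025  0.058  0.124] a [-0.     0.     0.468] F [0.7 0.4 0.8] w 0.03 t 0.5167
```

```bash
python3 -m jog '[{"dx":-0.75,"dy":0.04,"dz":0,"ax":0,"ay":0,"az":0.38,"grip":-0.3},{"dx":-0.75,"dy":0.04,"dz":0,"ax":0,"ay":0,"az":0.38,"grip":-0.3},{"dx":-0.75,"dy":0.04,"dz":0,"ax":0,"ay":0,"az":0.38,"grip":-0.3},{"dx":-0.75,"dy":0.04,"dz":0,"ax":0,"ay":0,"az":0.38,"grip":-0.3},{"dx":-0.75,"dy":0.04,"dz":0,"ax":0,"ay":0,"az":0.38,"grip":-0.3}]'; python3 go.py .4655 .225 .2 -.015
```

```text
clock: 0.93
position: [0.4193, 0.273, 0.231]
ee_rot: [0.001, 0.664, 0.748, -0.0]
contact_force: [-0.5, 0.6, 0.0]
width: 0.0302
gripper_force: 0.0
pos [0.4193 0.273  0.231 ] d [-0.212  0.16   0.125] a [0.001 0.001 0.086] F [-0.5  0.6  0. ] w 0.03 t 0.9333
```

Move over the standoff at z=0.20, then take a look.

```bash
python3 -m jog '[{"dx":-0.21,"dy":0.16,"dz":0.12,"ax":0,"ay":0,"az":0.086,"grip":-0.3},{"dx":-0.21,"dy":0.16,"dz":0.12,"ax":0,"ay":0,"az":0.086,"grip":-0.3},{"dx":-0.21,"dy":0.16,"dz":0.12,"ax":0,"ay":0,"az":0.086,"grip":-0.3},{"dx":-0.21,"dy":0.16,"dz":0.12,"ax":0,"ay":0,"az":0.086,"grip":-0.3}]'; python3 go.py .4655 .225 .09 -.015; python3 - <<'E'
from h import *
st=manip.get_state();d=grab('wrist','w1.png');np.savez('pics/w1s.npz',p=st['position'],q=st['ee_rot'])
E
```

```text
clock: 1.27
position: [0.463, 0.2281, 0.2]
ee_rot: [-0.001, 0.711, 0.704, -0.001]
contact_force: [-0.2, -0.3, -0.7]
width: 0.0299
gripper_force: 0.0
pos [0.463  0.2281 0.2   ] d [-0.012  0.012  0.44 ] a [-0.002  0.     0.003] F [-0.2 -0.3 -0.7] w 0.03 t 1.2667
```

View pics/w1.png

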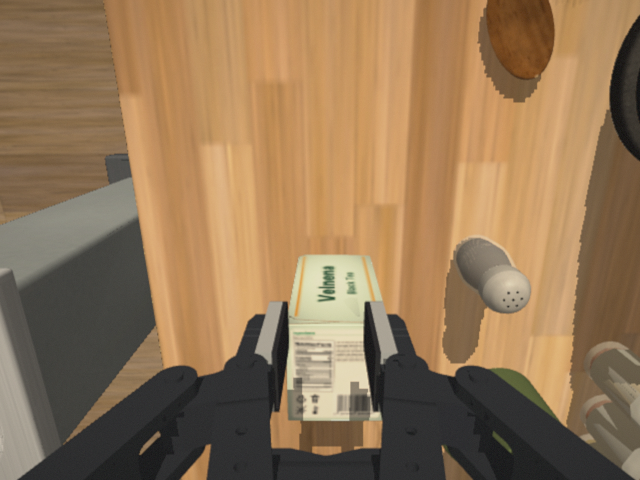

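The wrist view shows the carton between the fingers. Its lid face bottom edge is at about (302,255)–(374,256), nearly square to the tool, and the salt shaker is well clear at (500,280). I'll check those corners.

```bash
cat >> h.py <<'E'
def wray(d,p,q,uv,z):
    from scipy.spatial.transform import Rotation as Ro
    R=Ro.from_quat([q[1],q[2],q[3],q[0]]).as_matrix();T=np.array(d['T_tool_cam'])
    c=R@T[:3,3]+p;v=R@T[:3,:3]@np.linalg.inv(d['mtx'])@np.array([uv[0],uv[1],1.]);return (c+v*(z-c[2])/v[2]).round(4)
E
python3 - <<'E'
from h import *
d=np.load('pics/w1.png.npz');s=np.load('pics/w1s.npz')
for uv,z in [((302,255),0),((374,256),0),((290,420),.122),((381,421),.122)]: print(wray(d,s['p'],s['q'],uv,z))
E
```

```text
[0.4395 0.1813 0.    ]
[0.5047 0.1799 0.    ]
[0.4365 0.1079 0.122 ]
[0.4982 0.1068 0.122 ]
```

```bash
python3 -m jog '[{"dx":0,"dy":0.02,"dz":0.15,"ax":0,"ay":0,"az":0.003,"grip":-0.3},{"dx":0,"dy":0.02,"dz":0.3,"ax":0,"ay":0,"az":0.003,"grip":-0.3},{"dx":0,"dy":0.02,"dz":0.44,"ax":0,"ay":0,"az":0.003,"grip":-0.3},{"dx":0,"dy":0.02,"dz":0.44,"ax":0,"ay":0,"az":0.003,"grip":-0.3}]'
python3 -m jog '[{"dx":-0.04,"dy":0,"dz":0,"ax":0,"ay":0,"az":0,"grip":-0.3},{"dx":-0.08,"dy":0,"dz":0,"ax":0,"ay":0,"az":0,"grip":-0.3},{"dx":-0.12,"dy":0,"dz":0,"ax":0,"ay":0,"az":0,"grip":-0.3},{"dx":-0.16,"dy":0,"dz":0,"ax":0,"ay":0,"az":0,"grip":-0.3}]'; python3 go.py .469 .140 .09 -.015
```

```text
clock: 1.65
position: [0.4622, 0.2288, 0.0862]
ee_rot: [-0.003, 0.711, 0.704, -0.006]
contact_force: [-0.5, -0.9, 0.5]
width: 0.0299
gripper_force: 0.0
clock: 1.98
position: [0.469, 0.1889, 0.0937]
ee_rot: [0.001, 0.711, 0.703, 0.002]
contact_force: [0.7, 2.0, 2.0]
width: 0.0297
gripper_force: 1.0
pos [0.469  0.1889 0.0937] d [-0.196  0.002  0.014] a [ 0.003 -0.001  0.002] F [0.7 2.  2. ] w 0.03 t 1.9833
```

```bash
python3 -m jog '[{"dx":-0.025,"dy":0,"dz":0,"ax":0,"ay":0,"az":0,"grip":-0.3},{"dx":-0.05,"dy":0,"dz":0,"ax":0,"ay":0,"az":0,"grip":-0.3},{"dx":-0.075,"dy":0,"dz":0,"ax":0,"ay":0,"az":0,"grip":-0.3},{"dx":-0.1,"dy":0,"dz":0,"ax":0,"ay":0,"az":0,"grip":-0.3},{"dx":-0.125,"dy":0,"dz":0,"ax":0,"ay":0,"az":0,"grip":-0.3}]'
python3 -m jog '[{"dx":-0.025,"dy":0,"dz":0,"ax":0,"ay":0,"az":0,"grip":-0.3},{"dx":-0.05,"dy":0,"dz":0,"ax":0,"ay":0,"az":0,"grip":-0.3},{"dx":-0.075,"dy":0,"dz":0,"ax":0,"ay":0,"az":0,"grip":-0.3},{"dx":-0.1,"dy":0,"dz":0,"ax":0,"ay":0,"az":0,"grip":-0.3},{"dx":-0.1,"dy":0,"dz":0,"ax":0,"ay":0,"az":0,"grip":-0.3}]'; python3 - <<'E'
from h import *
d=grab('scene','s2.png');a=d['img'][150:350,240:460,::-1];cv2.imwrite('pics/s2c.png',cv2.resize(a,None,fx=3,fy=3,interpolation=cv2.INTER_CUBIC))
E
```

```text
clock: 2.4
position: [0.4673, 0.1575, 0.0916]
ee_rot: [0.0, 0.711, 0.703, 0.0]
contact_force: [-0.2, 1.6, 1.9]
width: 0.0297
gripper_force: 0.8
clock: 2.82
position: [0.4664, 0.1319, 0.091]
ee_rot: [-0.0, 0.711, 0.703, -0.001]
contact_force: [-0.2, 0.6, -0.6]
width: 0.0299
gripper_force: 0.0
```

View pics/s2c.png

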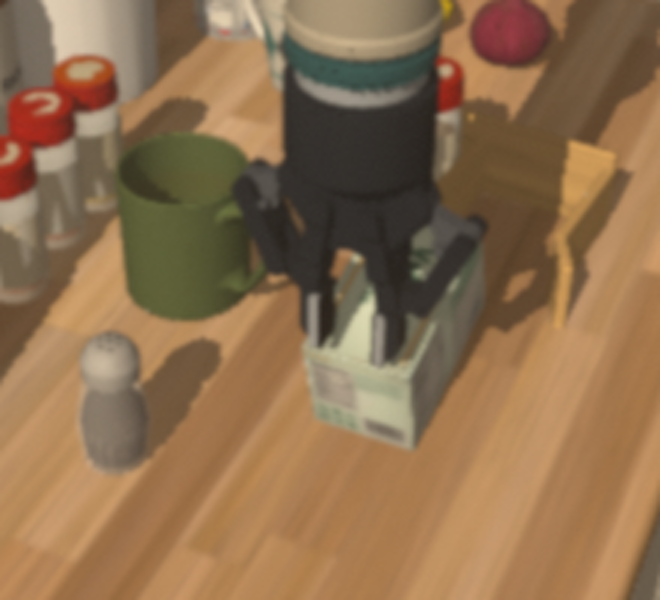

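The carton has tipped. Its near end face spans crop (310,350)–(415,445), lid up, with the fingers just over the lid. Now I'll retreat up and back and measure.

```bash
python3 -m jog '[{"dx":0,"dy":0,"dz":-0.1,"ax":0,"ay":0,"az":0,"grip":-0.3},{"dx":0.15,"dy":0,"dz":-0.2,"ax":0,"ay":0,"az":0,"grip":-0.3},{"dx":0.3,"dy":0,"dz":-0.3,"ax":0,"ay":0,"az":0,"grip":-0.3},{"dx":0.4,"dy":0,"dz":-0.4,"ax":0,"ay":0,"az":0,"grip":-0.3},{"dx":0.4,"dy":0,"dz":-0.4,"ax":0,"ay":0,"az":0,"grip":-0.3}]'
python3 -m jog '[{"dx":0,"dy":0,"dz":0,"ax":0,"ay":0,"az":0,"grip":-0.3},{"dx":0,"dy":0,"dz":0,"ax":0,"ay":0,"az":0,"grip":-0.3}]'
python3 - <<'E'
from h import *
st=manip.get_state();d=grab('wrist','w3.png');np.savez('pics/w3s.npz',p=st['position'],q=st['ee_rot'])
e=grab('side','b3.png')
im=e['img'][200:390,230:440,::-1]
o=np.zeros((480,800,3),np.uint8);o[:,:400]=d['img'][:,130:530,::-1];r=cv2.resize(im,(400,362),interpolation=cv2.INTER_CUBIC);o[:362,400:]=r
cv2.imwrite('pics/c3.png',o)
E
```

```text
clock: 3.28
position: [0.4715, 0.2392, 0.1967]
ee_rot: [0.001, 0.71, 0.704, 0.007]
contact_force: [0.8, 0.6, 0.2]
width: 0.0296
gripper_force: 0.0
clock: 3.45
position: [0.4671, 0.2327, 0.1905]
ee_rot: [-0.0, 0.711, 0.703, -0.001]
contact_force: [-0.1, -0.2, -0.3]
width: 0.0296
gripper_force: 0.0
```

View pics/c3.png

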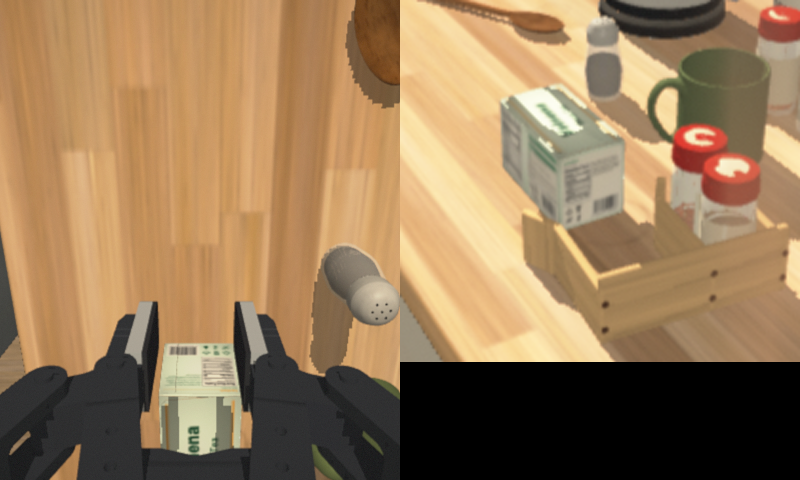

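The carton lies flat with lid up. In the wrist view its near end's bottom edge runs about (295,343)–(367,345). In the side view its far end is just in front of the mouth.

```bash
python3 - <<'E'
from h import *
d=np.load('pics/w3.png.npz');s=np.load('pics/w3s.npz');e=dict(np.load('pics/b3.png.npz'))
for uv,z in [((295,343),0),((367,345),0),((290,395),.074),((371,394),.074)]: print('near',wray(d,s['p'],s['q'],uv,z))
B=lambda u,v,z:ray(e,(230+(u-400)*.525,200+v*190/362),z).round(4)
for t in [(568,227,0),(624,213,0),(555,153,.074),(622,137,.074),(502,100,.074),(563,86,.074)]: print(B(*t))
O=np.array([.4397,-.165]);ex=np.array([-.094,-.9956]);ey=np.array([.9956,-.094])
for x in(-.34,-.133): print(x,O+x*ex)
E
python3 go.py .462 .155 .025 -.094
```

```text
near [0.4353 0.1    0.    ]
near [0.5038 0.0972 0.    ]
near [0.4369 0.1012 0.074 ]
near [0.4998 0.1016 0.074 ]
[ 0.4424 -0.02    0.    ]
[ 0.4962 -0.0257  0.    ]
[ 0.4351 -0.0122  0.074 ]
[ 0.498  -0.0174  0.074 ]
[0.4359 0.0943 0.074 ]
[0.4978 0.0907 0.074 ]
-0.34 [0.47166  0.173504]
-0.133 [ 0.452202  -0.0325852]
pos [0.4668 0.2318 0.1897] d [-0.307 -0.013  0.66 ] a [-0.002  0.001  0.052] F [-0.1 -0.8 -0.3] w 0.03 t 3.55
```

```bash
cat > og.py <<'E'
import sys;from go import go;import numpy as np
def W(x,y):
    return np.array([.4397,-.165])+x*np.array([-.094,-.9956])+y*np.array([.9956,-.094])
x,y,z=map(float,sys.argv[1:]);p=W(x,y);print(p.round(4));go(p[0],p[1],z,-.094)
E
python3 og.py -.31 .006 .03
```

```text
[0.4748 0.1431]
pos [0.4668 0.2318 0.1897] d [-0.354  0.038  0.639] a [-0.002  0.001  0.052] F [-0.1 -0.8 -0.3] w 0.03 t 3.55
```

```bash
python3 -m jog '[{"dx":-0.08,"dy":0.02,"dz":0.15,"ax":0,"ay":0,"az":0.03,"grip":-0.3},{"dx":-0.16,"dy":0.038,"dz":0.3,"ax":0,"ay":0,"az":0.052,"grip":-0.3},{"dx":-0.24,"dy":0.038,"dz":0.42,"ax":0,"ay":0,"az":0.052,"grip":-0.3},{"dx":-0.31,"dy":0.038,"dz":0.53,"ax":0,"ay":0,"az":0.052,"grip":-0.3},{"dx":-0.354,"dy":0.038,"dz":0.61,"ax":0,"ay":0,"az":0.052,"grip":-0.3}]'
python3 -m jog '[{"dx":0,"dy":0,"dz":0.03,"ax":0,"ay":0,"az":0,"grip":-0.3},{"dx":0,"dy":0,"dz":0.03,"ax":0,"ay":0,"az":0,"grip":-0.3},{"dx":0,"dy":0,"dz":0.03,"ax":0,"ay":0,"az":0,"grip":-0.3}]'; python3 og.py -.17 0 .03
```

```text
clock: 3.97
position: [0.4734, 0.1414, 0.0354]
ee_rot: [-0.002, 0.74, 0.673, -0.003]
contact_force: [-0.1, -0.2, -1.3]
width: 0.0303
gripper_force: 0.0
clock: 4.22
position: [0.4766, 0.1444, 0.0312]
ee_rot: [-0.0, 0.74, 0.673, -0.0]
contact_force: [0.2, -0.2, 0.4]
width: 0.0299
gripper_force: 0.0
[0.4557 0.0043]
pos [0.4766 0.1444 0.0312] d [-0.566 -0.031  0.005] a [-0. -0. -0.] F [ 0.2 -0.2  0.4] w 0.03 t 4.2167
```

```bash
python3 -m jog '[{"dx":-0.05,"dy":-0.003,"dz":0,"ax":0,"ay":0,"az":0,"grip":-0.3},{"dx":-0.1,"dy":-0.006,"dz":0,"ax":0,"ay":0,"az":0,"grip":-0.3},{"dx":-0.14,"dy":-0.008,"dz":0,"ax":0,"ay":0,"az":0,"grip":-0.3},{"dx":-0.17,"dy":-0.01,"dz":0,"ax":0,"ay":0,"az":0,"grip":-0.3},{"dx":-0.2,"dy":-0.012,"dz":0,"ax":0,"ay":0,"az":0,"grip":-0.3}]'
python3 -m jog '[{"dx":-0.04,"dy":-0.002,"dz":0,"ax":0,"ay":0,"az":0,"grip":-0.3},{"dx":-0.08,"dy":-0.005,"dz":0,"ax":0,"ay":0,"az":0,"grip":-0.3},{"dx":-0.12,"dy":-0.007,"dz":0,"ax":0,"ay":0,"az":0,"grip":-0.3},{"dx":-0.15,"dy":-0.009,"dz":0,"ax":0,"ay":0,"az":0,"grip":-0.3},{"dx":-0.15,"dy":-0.009,"dz":0,"ax":0,"ay":0,"az":0,"grip":-0.3}]'; python3 og.py -.133 -.002 .03;  python3 - <<'E'
from h import *
e=grab('side','b4.png');d=grab('scene','s4.png')
o=np.zeros((400,800,3),np.uint8)
o[:,:400]=cv2.resize(e['img'][200:390,230:420,::-1],(400,400),interpolation=cv2.INTER_CUBIC)
o[:,400:]=cv2.resize(d['img'][160:310,310:460,::-1],(400,400),interpolation=cv2.INTER_CUBIC)
cv2.imwrite('pics/c4.png',o)
E
```

```text
clock: 4.63
position: [0.4694, 0.0944, 0.0321]
ee_rot: [0.001, 0.739, 0.673, 0.001]
contact_force: [0.1, 2.2, 0.9]
width: 0.03
gripper_force: 0.0
clock: 5.05
position: [0.4629, 0.0561, 0.0314]
ee_rot: [0.0, 0.74, 0.673, -0.0]
contact_force: [0.1, -0.8, 2.9]
width: 0.0294
gripper_force: 0.0
[ 0.4502 -0.0324]
pos [0.4629 0.0561 0.0314] d [-0.357 -0.017  0.006] a [-0.     0.001 -0.   ] F [ 0.1 -0.8  2.9] w 0.029 t 5.05
```

View pics/c4.png

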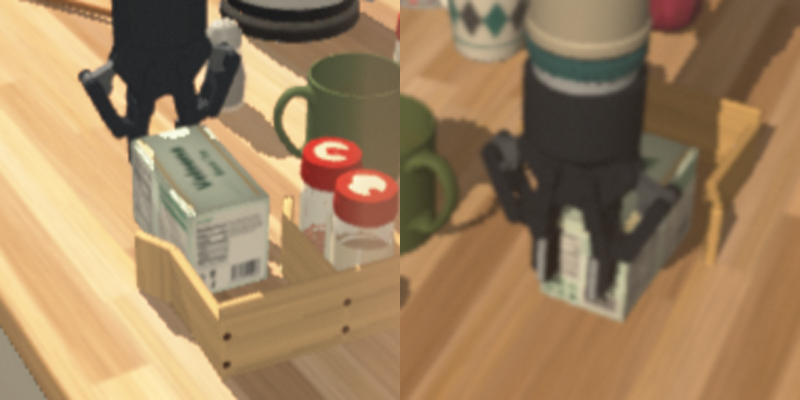

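The carton is entering the mouth. In the side view the far end's top corners are at crop (202,213) and (268,188), with the carton roughly square to the bay.

```bash
python3 - <<'E'
from h import *
e=dict(np.load('pics/b4.png.npz'));O=np.array([.4397,-.165]);ex=np.array([-.094,-.9956]);ey=np.array([.9956,-.094])
for u,v in [(202,213),(268,188),(133,140),(205,128)]:
    p=ray(e,(230+u*.475,200+v*.475),.074)[:2]-O;print((p@ex).round(4),(p@ey).round(4))
E
```

```text
-0.0869 -0.0216
-0.0975 0.0367
-0.2051 -0.0301
-0.1993 0.0302
```

```bash
python3 -m jog '[{"dx":-0.03,"dy":-0.002,"dz":0,"ax":0,"ay":0,"az":0.03,"grip":-0.3},{"dx":-0.06,"dy":-0.006,"dz":0,"ax":0,"ay":0,"az":0.03,"grip":-0.3},{"dx":-0.09,"dy":-0.009,"dz":0,"ax":0,"ay":0,"az":0.03,"grip":-0.3},{"dx":-0.12,"dy":-0.012,"dz":0,"ax":0,"ay":0,"az":0.03,"grip":-0.3},{"dx":-0.15,"dy":-0.015,"dz":0,"ax":0,"ay":0,"az":0.03,"grip":-0.3}]'
python3 og.py -.133 -.002 .03;  python3 - <<'E'
from h import *
e=grab('side','b5.png');d=grab('scene','s5.png')
o=np.zeros((400,800,3),np.uint8)
o[:,:400]=cv2.resize(e['img'][200:390,230:420,::-1],(400,400),interpolation=cv2.INTER_CUBIC)
o[:,400:]=cv2.resize(d['img'][160:310,310:460,::-1],(400,400),interpolation=cv2.INTER_CUBIC)
cv2.imwrite('pics/c5.png',o)
E
```

```text
clock: 5.57
position: [0.4556, 0.0204, 0.0311]
ee_rot: [-0.0, 0.755, 0.656, -0.0]
contact_force: [1.1, 1.9, -0.7]
width: 0.0301
gripper_force: 0.0
[ 0.4502 -0.0324]
pos [0.4556 0.0204 0.0311] d [-0.212  0.008  0.005] a [-0.    -0.    -0.029] F [ 1.1  1.9 -0.7] w 0.03 t 5.5667
```

View pics/c5.png

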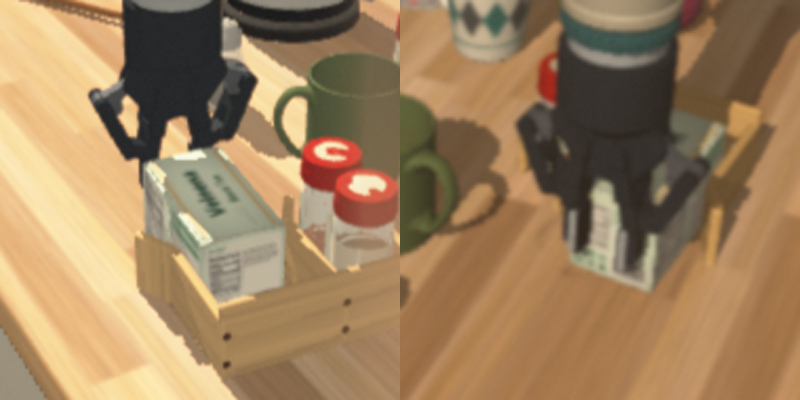

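The far end is now between the straight walls, clear of both, and the force is low. I'll drive on towards the back board.

```bash
python3 -m jog '[{"dx":-0.03,"dy":0.001,"dz":0,"ax":0,"ay":0,"az":-0.01,"grip":-0.3},{"dx":-0.06,"dy":0.002,"dz":0,"ax":0,"ay":0,"az":-0.02,"grip":-0.3},{"dx":-0.09,"dy":0.003,"dz":0,"ax":0,"ay":0,"az":-0.029,"grip":-0.3},{"dx":-0.12,"dy":0.005,"dz":0,"ax":0,"ay":0,"az":-0.029,"grip":-0.3},{"dx":-0.15,"dy":0.006,"dz":0,"ax":0,"ay":0,"az":-0.029,"grip":-0.3}]'
python3 -m jog '[{"dx":-0.015,"dy":0,"dz":0,"ax":0,"ay":0,"az":0,"grip":-0.3},{"dx":-0.03,"dy":0,"dz":0,"ax":0,"ay":0,"az":0,"grip":-0.3},{"dx":-0.045,"dy":0,"dz":0,"ax":0,"ay":0,"az":0,"grip":-0.3},{"dx":-0.045,"dy":0,"dz":0,"ax":0,"ay":0,"az":0,"grip":-0.3}]'
python3 og.py -.133 -.002 .03
```

```text
clock: 6.08
position: [0.4518, -0.0168, 0.0312]
ee_rot: [-0.0, 0.74, 0.673, -0.0]
contact_force: [0.6, 1.6, -0.2]
width: 0.0299
gripper_force: 0.0
clock: 6.42
position: [0.4512, -0.0263, 0.0314]
ee_rot: [-0.001, 0.741, 0.672, 0.001]
contact_force: [1.0, 7.8, 0.9]
width: 0.0295
gripper_force: 0.0
[ 0.4502 -0.0324]
pos [ 0.4512 -0.0263  0.0314] d [-0.025 -0.001  0.006] a [ 0.    -0.002 -0.003] F [1.  7.8 0.9] w 0.03 t 6.4167
```

```bash
python3 -m jog '[{"dx":-0.01,"dy":0,"dz":0,"ax":0,"ay":0,"az":0,"grip":-0.3},{"dx":-0.02,"dy":0,"dz":0,"ax":0,"ay":0,"az":0,"grip":-0.3},{"dx":-0.02,"dy":0,"dz":0,"ax":0,"ay":0,"az":0,"grip":-0.3}]'
python3 og.py -.133 -.002 .03; python3 - <<'E'
from h import *
e=grab('side','b6.png');d=grab('scene','s6.png')
o=np.zeros((400,800,3),np.uint8)
o[:,:400]=cv2.resize(e['img'][200:390,230:420,::-1],(400,400),interpolation=cv2.INTER_CUBIC)
o[:,400:]=cv2.resize(d['img'][160:310,310:460,::-1],(400,400),interpolation=cv2.INTER_CUBIC)
cv2.imwrite('pics/c6.png',o)
E
```

```text
clock: 6.67
position: [0.4512, -0.0262, 0.0316]
ee_rot: [-0.004, 0.742, 0.67, 0.005]
contact_force: [5.0, 29.0, 3.4]
width: 0.0297
gripper_force: 0.0
[ 0.4502 -0.0324]
pos [ 0.4512 -0.0262  0.0316] d [-0.025 -0.001  0.006] a [ 0.    -0.008 -0.005] F [ 5.  29.   3.4] w 0.03 t 6.6667
```

View pics/c6.png

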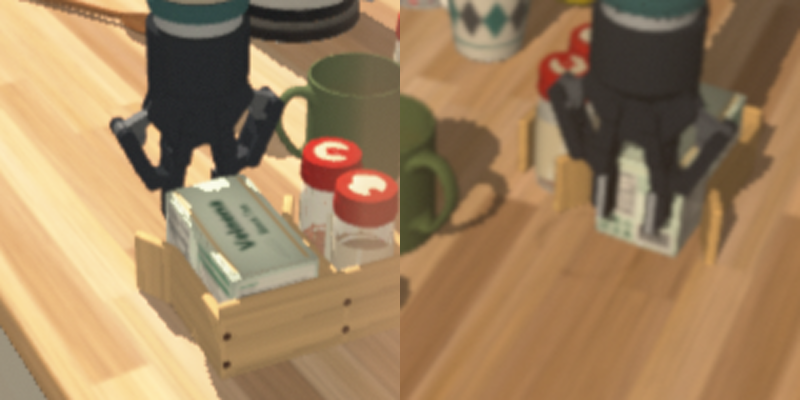

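It has stopped dead at 29 N with its far end against the back board, far top corners at about (228,295) and (318,265). I'll back straight off and check.

```bash
python3 -m jog '[{"dx":0.03,"dy":0,"dz":0,"ax":0,"ay":0,"az":0,"grip":-0.3},{"dx":0.1,"dy":0,"dz":0,"ax":0,"ay":0,"az":0,"grip":-0.3},{"dx":0.2,"dy":0,"dz":-0.05,"ax":0,"ay":0,"az":0,"grip":-0.3},{"dx":0.3,"dy":0,"dz":-0.2,"ax":0,"ay":0,"az":0,"grip":-0.3},{"dx":0.35,"dy":0,"dz":-0.35,"ax":0,"ay":0,"az":0,"grip":-0.3}]'
python3 -m jog '[{"dx":0.2,"dy":0,"dz":-0.3,"ax":0,"ay":0,"az":0,"grip":-0.3},{"dx":0.2,"dy":0,"dz":-0.3,"ax":0,"ay":0,"az":0,"grip":-0.3},{"dx":0.2,"dy":0,"dz":-0.3,"ax":0,"ay":0,"az":0,"grip":-0.3},{"dx":0.2,"dy":0,"dz":-0.3,"ax":0,"ay":0,"az":0,"grip":-0.3}]'
python3 - <<'E'
from h import *
e=grab('side','b7.png');d=grab('scene','s7.png')
o=np.zeros((400,800,3),np.uint8)
o[:,:400]=cv2.resize(e['img'][250:380,300:430,::-1],(400,400),interpolation=cv2.INTER_CUBIC)
o[:,400:]=cv2.resize(d['img'][160:290,340:470,::-1],(400,400),interpolation=cv2.INTER_CUBIC)
cv2.imwrite('pics/c7.png',o)
E
```

```text
clock: 7.18
position: [0.4568, 0.0555, 0.117]
ee_rot: [-0.002, 0.74, 0.673, -0.002]
contact_force: [0.4, 0.2, -0.3]
width: 0.0299
gripper_force: 0.0
clock: 7.52
position: [0.4655, 0.1049, 0.1954]
ee_rot: [0.002, 0.739, 0.674, 0.003]
contact_force: [0.1, 0.5, -0.4]
width: 0.0298
gripper_force: 0.0
```

View pics/c7.png

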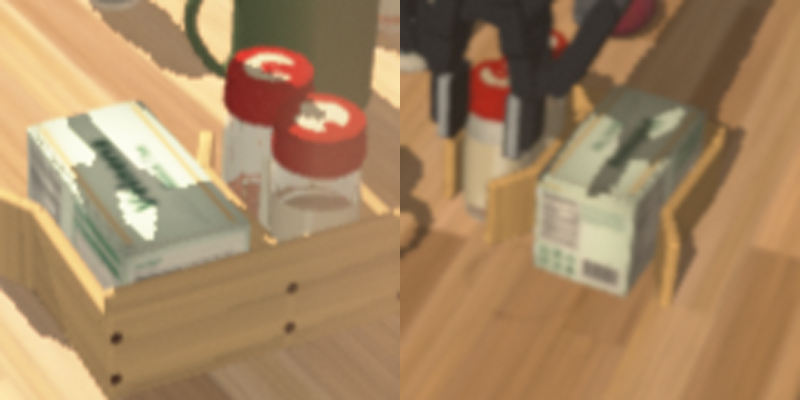

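```bash
python3 - <<'E'
from h import *
O=np.array([.4397,-.165]);ex=np.array([-.094,-.9956]);ey=np.array([.9956,-.094])
L=lambda f:dict(np.load('pics/'+f+'.npz'))
def o(d,uv,z):
    p=ray(d,uv,z)[:2]-O;print((p@ex).round(4),(p@ey).round(4))
e=L('b7.png');s=L('s7.png')
for u,v in [(127,255),(248,225),(28,128),(140,100)]: o(e,(300+u*.325,250+v*.325),.074)
print('near bottom')
for u,v in [(535,268),(628,297)]: o(s,(340+(u-400)*.325,160+v*.325),0)
print('near top')
for u,v in [(538,182),(640,203)]: o(s,(340+(u-400)*.325,160+v*.325),.074)
print('back dots');
for u,v in [(116,338),(292,287)]: o(e,(300+u*.325,250+v*.325),.04)
E
```

```text
-0.0056 -0.0339
-0.0036 0.0271
-0.1221 -0.0349
-0.1232 0.0284
near bottom
-0.1253 0.0248
-0.1224 -0.0392
near top
-0.1329 0.024
-0.1219 -0.039
back dots
0.0076 -0.0453
0.0075 0.0461
```

The carton is home: near end at about x = -0.123, about 5 mm off the centre line and square to the bay. I'm handing it in.

```bash
python3 -c "
from rig import manip;print(manip.sign_off())"
```

```text
the job is handed in; nothing more can be done
None
```

The tea carton was tipped onto its base and pushed home against the back board, lid up and about 5 mm off the bay's centre line by my measurement. The arm is clear and the job is handed in, but no verdict came back.

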